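Find the slide box with the binding lid

TASK

One of the two slide boxes has a lid hinge that binds part-way, but it is not known which. Swing both lids up by their wire pulls to feel for it, gently and never with more than about 8 N, leaving each standing where it stops: the sound lid goes all the way over, the other only up to the bind. Then shut the binding one fully again and leave the sound one fully open, without disturbing the timer, bottle and jar.

Things in the scene. Friction and masses are not known exactly. Their poses are not given: they have to be found in the camera images.
- slide_box_a: flat blue slide box, 103 x 150 x 32 mm (x, y, z), fixed to the desk, lid on top. Origin: centre of its underside; x points from the front (pull side) to the back (hinge side), z up. Hinge line: along y through x = +50, z = 20 mm. Shut, the lid's top is at z = 32 and its front edge at x = -46 mm. The two boxes look alike; either may stand left or right, and either may be the one that binds.
- slide_box_a_bar (a point): middle of the round rubber-sleeved bar (8 mm thick, 70 mm long, along the box's y) of the wire pull on the front of the lid of slide_box_a, 134 mm from the hinge line; lid shut, it lies at x = -82, z = 40 mm in the box frame with 32 mm free between bar and box. Moves and turns with the lid
- slide_box_a_lid (a joint): lid angle of slide_box_a, rad: 0 shut, grows as its front swings up and over to the back. A sound lid stops fully open at 1.75; a binding one stops dead at its bind, well short of upright. Both move with light friction (0.7 N at the bar, plus up to 0.6 N of weight) and stay where they are left.
- slide_box_a_flex (a joint): bend of the springy hinge leaf of slide_box_a, rad, about the same line as its lid and added to the lid's angle: 0 unloaded, + when the lid is pushed open, - when pushed shut, 12 N m per rad (at the bar 0.67 N per mm, 0.01 rad = 0.9 N). The leaf is spoilt beyond 0.11 rad either way, which is 10 N at the bar.
- slide_box_b: flat blue slide box, 103 x 150 x 32 mm (x, y, z), fixed to the desk, lid on top. Origin: centre of its underside; x points from the front (pull side) to the back (hinge side), z up. Hinge line: along y through x = +50, z = 20 mm. Shut, the lid's top is at z = 32 and its front edge at x = -46 mm. The two boxes look alike; either may stand left or right, and either may be the one that binds.
- slide_box_b_bar (a point): middle of the round rubber-sleeved bar (8 mm thick, 70 mm long, along the box's y) of the wire pull on the front of the lid of slide_box_b, 134 mm from the hinge line; lid shut, it lies at x = -82, z = 40 mm in the box frame with 32 mm free between bar and box. Moves and turns with the lid
- slide_box_b_lid (a joint): lid angle of slide_box_b, rad: 0 shut, grows as its front swings up and over to the back. A sound lid stops fully open at 1.75; a binding one stops dead at its bind, well short of upright. Both move with light friction (0.7 N at the bar, plus up to 0.6 N of weight) and stay where they are left.
- slide_box_b_flex (a joint): bend of the springy hinge leaf of slide_box_b, rad, about the same line as its lid and added to the lid's angle: 0 unloaded, + when the lid is pushed open, - when pushed shut, 12 N m per rad (at the bar 0.67 N per mm, 0.01 rad = 0.9 N). The leaf is spoilt beyond 0.11 rad either way, which is 10 N at the bar.
- timer_1: bystander: small white bench timer, 66 x 62 x 20 mm, loose, to the left of the boxes; origin at the centre of its underside
- oil_bottle: bystander: small dropper bottle, 28 mm across, 70 mm high, loose, behind the boxes; origin at the centre of its underside
- jar: bystander: round staining jar, 55 mm across, 84 mm high, loose, behind the boxes; origin at the centre of its underside

How it is judged:
By the outcome, as a careful person would: the job done as asked, in the order asked, and still so for the second after the job is handed in, with the robot touching nothing.
It also fails if it takes over 72 s, if anything falls off the work surface, if the arm or the gripper's body presses on something with over 40 N, if the wrist force passes 120 N, or if a joint passes its speed limit or range.

ROBOT

A 6-joint arm with a two-finger parallel gripper is mounted at the origin on a cart in front of the work surface, level with it; the furniture and walls round the work are solid. World frame = base frame: x ahead of the robot, y to its left, z up, the work surface at z = 0. Lengths are in m, angles in rad, forces in N, time in s.
With the tool pointing down it reaches from about 0.35 to 0.775 m from the base axis. Payload 7.3 kg.
Tool frame: the origin (TCP) lies at the centre of the arm's flange, where the gripper is bolted on; the fingertips stand 178 mm ahead of it and the grasp point (between the pads) lies 159 mm ahead of it; y points along the fingers, z is the direction in which the jaws open and shut, and the axes are right-handed (so a half turn about y gives the same grasp; the last joint's range is limited). The gripper opens to 92 mm and grips with 3 to 60 N. Pads are 19 mm wide; open, the fingers measure 130 mm over their backs; the gripper's body (75 mm by 190 mm) begins 47 mm behind the grasp point.
Start: joints at [-1.314, 0.342, 1.524, -0, 1.275, -0.146], TCP at [0.206, -0.483, 0.405] pointing down, gripper open.
Joint ranges: [-2.53, 2.53], [-0.77, 2.02], [0.04, 2.7], [-1, 4.14], [0.28, 2.66], [-3.11, 3.11]. Speed limits (rad/s): [2.57, 2.57, 3.14, 3.14, 3.14, 3.14].

INTERFACE

Orientations are given as a unit quaternion [w, x, y, z].
In Python, from rig import observe, grab_frame, camera_params, workorder gives the robot as it stands.
- The arm moves only by the shell command python3 -m crank 'ROWS' [FORCE]. ROWS is JSON, a list of rows, each a list of 3 entries, a list of its own where there are three numbers: the shift along the world's x, y, z in mm, then the turn, a rotation vector about the world's x, y, z in rad, then the finger opening in mm, from 0 to 91.8. A call has 1 to 5 rows; each row is the pose to reach, as a shift and turn from the pose commanded when the call began; what a row does not reach only later rows make up. A row lasts 1/8 s, in which the tool goes at most 62.5 mm and 10.7 degrees, less where a joint would pass 70% of its speed; a pose out of reach is approached as far as the arm can. A call with a gripper value outside its range is refused whole. The fingers move at their own pace and stop on an object; FORCE is the grip in N (left out, the last holds). Time passes only in rows, so rows that repeat a pose let the fingers close. It gives the time, the measured TCP pose, the force and the opening at its end, in the units of the state.
- observe(): the state, without advancing time (a new reading comes with each control period).
- grab_frame(name): name is "scene" or "top"; returns the picture (420x560x3 uint8, red, green, blue); there is no depth.
- camera_params(name): a dict with "mtx" (3x3 intrinsics, pixels), "origin" and "rotation" of the camera in the world. Camera axes: x right, y down, z forward; pixel columns grow to the right and rows downward; lengths in m; the calibration is good to about 2 mm. A picture is of the moment at which its call begins. camera_params takes no time and is no camera call.
- workorder.job_done(): hands the job in, once; it reports no verdict.
The state is a dict: "time": time; "joints": joint angles; "qvel": joint speeds; "joint_torque": joint torques, N m; "position": TCP position; "orientation": TCP orientation; "ft_force": force on the tool from outside, world axes, zero at the start; "torque": the same for the moment, N m; "grip_width": finger opening in m.
Only numpy, scipy, OpenCV 4.12 (cv2) and the standard library are available. Lean on these libraries where they do the work, as an engineer would, in place of code of your own. Each camera call takes 0.05 s, during which the arm holds its last target.

## Working session

There is one attempt and no reset: what is moved stays moved. The work goes in short steps, Python scripts to look and compute and a shell command to move; the robot and the scene stay as the last step left them, time stands still between calls to the robot, and variables do not carry over. Pictures are saved under pics/ and viewed, and the job is handed in when it is done.

```bash
ls; mkdir -p pics; python3 - <<'E'
from rig import observe, grab_frame, camera_params
import cv2
s=observe()
for k,v in s.items(): print(k,v)
for n in("scene","top"):
    im=grab_frame(n); cv2.imwrite(f"pics/{n}0.png",im[:,:,::-1]); print(n,camera_params(n))
E
```

```text
pics
time 0.0
joints [-1.31399133e+00  3.42692127e-01  1.52503314e+00 -2.04477088e-05
  1.27539573e+00 -1.46010166e-01]
qvel [-0.00114423  0.00104274  0.00064299  0.0003112   0.00150909  0.00014521]
joint_torque [-2.91107077e-03 -4.31250215e+01 -2.44223589e+01  7.14996387e-02
  5.59731235e-02 -1.53703463e-04]
position [ 0.20578076 -0.48283173  0.40405501]
orientation [ 0.14142096 -0.14149461  0.69335181 -0.69227354]
ft_force [-0.06503155  0.42510225 -0.48965956]
torque [0.048973   0.01617116 0.00645708]
grip_width 0.09181337123136077
scene {'mtx': array([[421.30853533,   0.        , 284.08948824],
       [  0.        , 421.30853533, 205.59026856],
       [  0.        ,   0.        ,   1.        ]]), 'origin': array([0.01115996, 0.6744398 , 0.59152063]), 'rotation': array([ 0.17573055, -0.3094633 ,  0.82238876, -0.44387833])}
top {'mtx': array([[488.25988172,   0.        , 281.10405598],
       [  0.        , 488.25988172, 211.67373405],
       [  0.        ,   0.        ,   1.        ]]), 'origin': array([0.48793701, 0.10020349, 1.21086083]), 'rotation': array([ 0.00894061, -0.7021721 ,  0.71142902, -0.02726089])}
```

View pics/scene0.png

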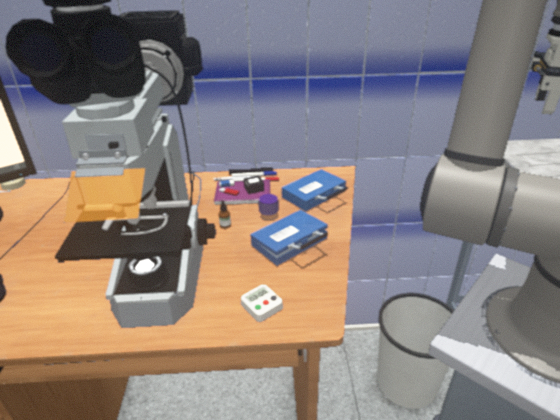

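View pics/top0.png

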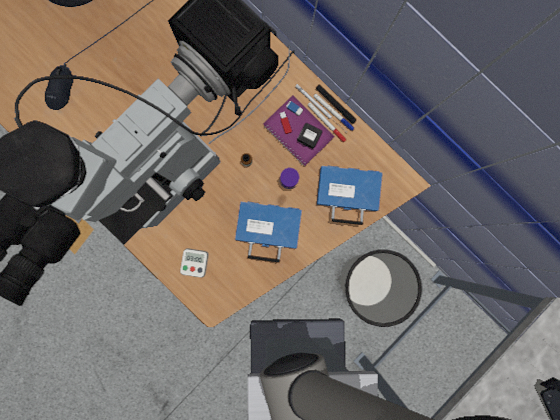

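```bash
cat > h.py <<'E'
import numpy as np, cv2
from scipy.spatial.transform import Rotation as R
from rig import observe, grab_frame, camera_params
def cam(n):
    p=camera_params(n); q=p['rotation']; return p['mtx'],p['origin'],R.from_quat(np.r_[q[1:],q[0]]).as_matrix()
def ray(n,uv):
    K,o,M=cam(n); d=M@np.linalg.inv(K)@np.r_[uv,1.]; return o,d
def onz(n,uv,z):
    o,d=ray(n,uv); return o+d*(z-o[2])/d[2]
def proj(n,P):
    K,o,M=cam(n); c=K@(M.T@(np.asarray(P)-o)); return c[:2]/c[2]
def grab(n,name,crop=None,s=1):
    im=grab_frame(n)[:,:,::-1].copy(); v=im
    if crop: x0,y0,x1,y1=crop; v=cv2.resize(im[y0:y1,x0:x1],None,fx=s,fy=s,interpolation=cv2.INTER_CUBIC)
    cv2.imwrite(f'pics/{name}.png',v); return im
E
python3 - <<'E'
from h import *
im=cv2.imread('pics/top0.png'); hsv=cv2.cvtColor(im,cv2.COLOR_BGR2HSV)
m=cv2.inRange(hsv,(100,130,60),(118,255,255)); m[:, 400:]=0; m[:150]=0
cs,_=cv2.findContours(m,cv2.RETR_EXTERNAL,cv2.CHAIN_APPROX_NONE)
for c in cs:
    if cv2.contourArea(c)<1000: continue
    r=cv2.minAreaRect(c); b=cv2.boxPoints(r); print(r)
    P=np.array([onz('top',p,.032) for p in b]); print(P.round(4), P.mean(0).round(4))
for p in [(264,260),(347,221)]: print(onz('top',p,.04))
for nm,p,z in [('timer',(194,263),.02),('bottle',(246,160),.07),('jar',(289,178),.084)]: print(nm,onz('top',p,z))
v=cv2.resize(im[150:300,170:400],None,fx=3.4,fy=3.4,interpolation=cv2.INTER_CUBIC); cv2.imwrite('pics/z0.png',v)
im=cv2.imread('pics/scene0.png')
v=cv2.resize(im[160:330,200:380],None,fx=3.4,fy=3.4,interpolation=cv2.INTER_CUBIC); cv2.imwrite('pics/z1.png',v)
E
```

```text
((267.81005859375, 225.17469787597656), (60.59706115722656, 40.57426071166992), 7.594643592834473)
[[0.4782 0.1809 0.032 ]
 [0.5751 0.1671 0.032 ]
 [0.5539 0.0221 0.032 ]
 [0.457  0.0366 0.032 ]] [0.516  0.1017 0.032 ]
((348.7876892089844, 188.76715087890625), (61.188255310058594, 40.19895553588867), 6.009005546569824)
[[ 0.562  -0.0162  0.032 ]
 [ 0.6594 -0.0282  0.032 ]
 [ 0.6421 -0.1768  0.032 ]
 [ 0.5446 -0.1642  0.032 ]] [ 0.602  -0.0964  0.032 ]
[0.43273373 0.11187644 0.04      ]
[ 0.52329615 -0.08896575  0.04      ]
timer [0.42709387 0.28136974 0.02      ]
bottle [0.66877371 0.15103128 0.07      ]
jar [0.62352878 0.0511875  0.084     ]
```

View pics/z0.png

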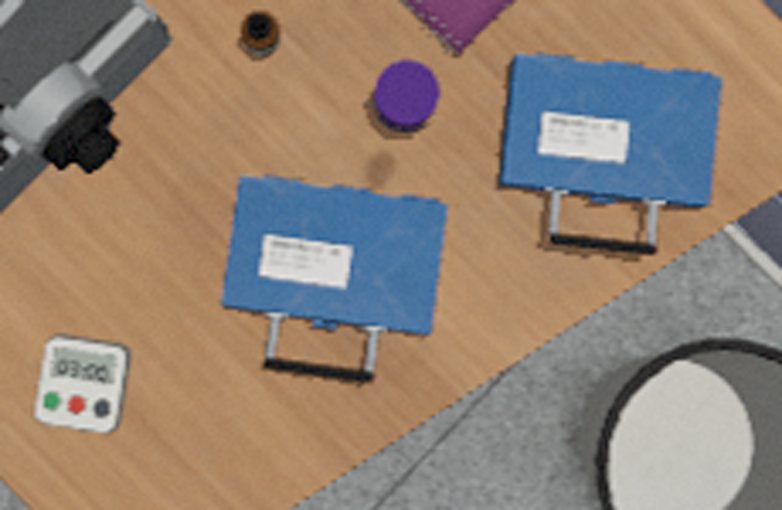

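View pics/z1.png

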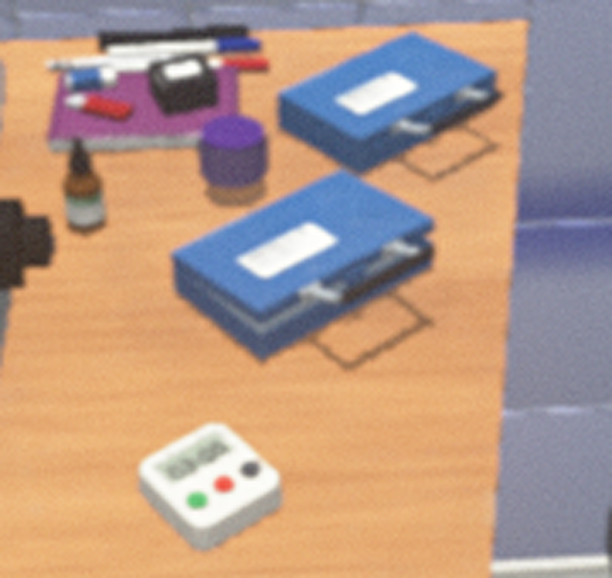

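```bash
cat >> h.py <<'E'
BOX={'L':dict(bar=np.array([.4327,.1119]),yaw=np.radians(-7.8)),'R':dict(bar=np.array([.5233,-.0890]),yaw=np.radians(-6.2))}
def tool():
    s=observe(); q=s['orientation']; return np.array(s['position']),R.from_quat(np.r_[q[1:],q[0]]).as_matrix(),s
E
python3 - <<'E'
from h import *
p,M,s=tool(); print(M.round(3), p)
a=np.degrees(np.arctan2(M[1,2],M[0,2])); print('jaw az',a)
for k,b in BOX.items():
    d=(np.degrees(b['yaw'])-a+90)%180-90; print(k,'turn deg',d,np.radians(d),'shift',np.r_[b['bar'],.30]*1000-p*1000)
# bar by two views: dark pixels near bar in each, centroid
for n in('top','scene'):
    for k,b in BOX.items():
        print(n,k,proj(n,np.r_[b['bar'],.04]))
E
```

```text
[[-0.92  -0.     0.392]
 [-0.392  0.001 -0.92 ]
 [-0.    -1.    -0.001]] [ 0.20578532 -0.48287092  0.40413602]
jaw az -66.92366323757945
L turn deg 59.12366323757945 1.0319025893360918 shift [ 226.91468312  594.77091961 -104.13602121]
R turn deg 60.723663237579444 1.059827857368001 shift [ 317.51468312  393.87091961 -104.13602121]
top L [263.9902948 260.0143266]
top R [347.01413383 220.99821636]
scene L [316.00644    243.91746353]
scene R [336.85903349 191.91220022]
```

```bash
python3 - <<'E'
from h import *
from scipy.optimize import least_squares
for k,b in BOX.items():
    c={}
    for n in('top','scene'):
        im=cv2.imread(f'pics/{n}0.png'); u,v=proj(n,np.r_[b['bar'],.04]); 
        m=(im.max(2)<55).astype(np.uint8); w=np.zeros_like(m); r=24; w[int(v)-r:int(v)+r,int(u)-r:int(u)+r]=1; m*=w
        nn,l,st,ce=cv2.connectedComponentsWithStats(m); i=1+np.argmax(st[1:,4]); ys,xs=np.where(l==i)
        rc=cv2.minAreaRect(np.c_[xs,ys].astype(np.float32)); c[n]=rc[0]; bp=cv2.boxPoints(rc)
        print(k,n,rc,st[i])
        if n=='top':
            P=[onz(n,q,.04)[:2] for q in bp]; print(np.round(P,4))
    o1,d1=ray('top',c['top']);o2,d2=ray('scene',c['scene'])
    A=np.c_[d1,-d2]; t=np.linalg.lstsq(A,o2-o1,rcond=None)[0]
    print(k,o1+d1*t[0],o2+d2*t[1])
E
```

```text
L top ((262.9769287109375, 258.68463134765625), (30.388507843017578, 2.604729175567627), 7.125016689300537) [248 256  31   6  77]
[[0.4378 0.1506]
 [0.444  0.1498]
 [0.4339 0.0779]
 [0.4278 0.0788]]Traceback (most recent call last):
  File "<stdin>", line 8, in <module>
    return _wrapfunc(a, 'argmax', axis=axis, out=out, **kwds)
    return bound(*args, **kwds)
ValueError: attempt to get argmax of an empty sequence
```

```bash
python3 - <<'E'
from h import *
for k,b in BOX.items():
    c={}
    for n in('top','scene'):
        im=cv2.imread(f'pics/{n}0.png'); u,v=proj(n,np.r_[b['bar'],.04]); 
        m=(im.max(2)<(70 if n=='top' else 85)).astype(np.uint8); w=np.zeros_like(m); r=22; w[int(v)-r:int(v)+r,int(u)-r:int(u)+r]=1; m*=w
        nn,l,st,ce=cv2.connectedComponentsWithStats(m,connectivity=8)
        i=1+np.argmax(st[1:,4]); ys,xs=np.where(l==i)
        rc=cv2.minAreaRect(np.c_[xs,ys].astype(np.float32)); c[n]=rc[0]
        print(k,n,np.round(rc[0],1),np.round(rc[1],1),round(rc[2],1),st[i])
    o1,d1=ray('top',c['top']);o2,d2=ray('scene',c['scene'])
    t=np.linalg.lstsq(np.c_[d1,-d2],o2-o1,rcond=None)[0]
    print(k,o1+d1*t[0],o2+d2*t[1], onz('top',c['top'],.04))
E
```

```text
L top [263.  258.6] [30.4  2.9] 7.1 [248 256  31   6  86]
L scene [313.6 240.7] [ 3.2 29.1] 62.1 [301 233  26  16  88]
L [0.43654338 0.11414473 0.04796222] [0.43720425 0.11466997 0.04793931] [0.4361915  0.11424018 0.04      ]
R top [347.  221.3] [30.3  2.9] 6.3 [332 219  31   6  78]
R scene [335.9 192.8] [ 2.2 20.6] 63.4 [327 188  19  11  43]
R [ 0.52257376 -0.08924049  0.03764963] [ 0.52498634 -0.08745564  0.03743265] [ 0.52250437 -0.08886097  0.04      ]
```

```bash
python3 -m crank '[[[34,40,0],[0,0,0.11],70],[[68,80,0],[0,0,0.22],50],[[102,120,0],[0,0,0.33],40],[[136,160,0],[0,0,0.44],40],[[165,200,0],[0,0,0.54],40]]' 5
```

```text
time: 0.72
position: [0.3717, -0.2815, 0.4045]
orientation: [0.322, -0.322, 0.63, -0.629]
ft_force: [0.1, -0.4, -0.4]
grip_width: 0.0469
```

```bash
python3 -m crank '[[[31,39,-20],[0,0,0.11],40],[[62,78,-40],[0,0,0.22],40],[[93,117,-60],[0,0,0.33],40],[[124,156,-80],[0,0,0.44],40],[[152,193,-104],[0,0,0.52],40]]' 5
python3 - <<'E'
from h import *
p,M,s=tool(); print(p,np.degrees(np.arctan2(M[1,2],M[0,2])),M[:,1],s['ft_force'],s['time'])
grab('top','a1',(200,130,450,300),3); grab('scene','a2',(200,100,400,300),3)
E
```

```text
time: 1.35
position: [0.5237, -0.0885, 0.3]
orientation: [-0.473, 0.473, -0.525, 0.526]
ft_force: [0.4, -1.0, -0.5]
grip_width: 0.0401
[ 0.52374554 -0.08848722  0.30001451] -6.001401875148052 [ 4.54381178e-04 -1.69855603e-04 -9.99999882e-01] [ 0.42977108 -0.97854484 -0.4955044 ] 1.35
```

View pics/a2.png

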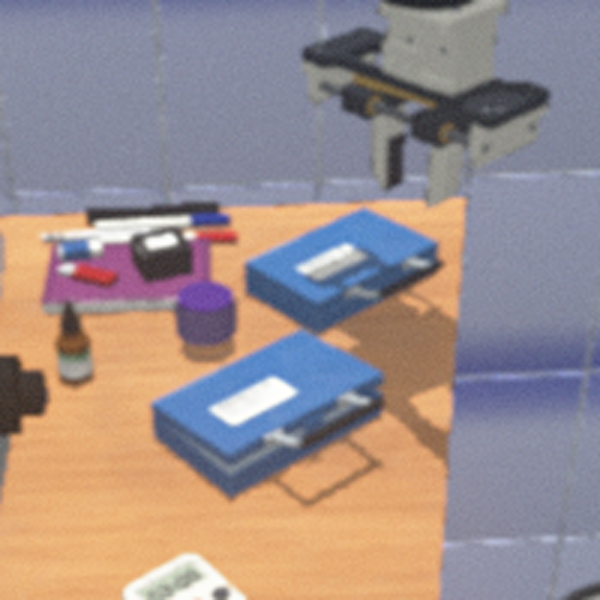

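```bash
python3 -m crank '[[[0,0,-15],[0,0,0],18],[[0,0,-30],[0,0,0],18],[[0,0,-45],[0,0,0],18],[[0,0,-60],[0,0,0],18],[[0,0,-72],[0,0,0],18]]' 5
python3 - <<'E'
from h import *
p,M,s=tool(); print(p,s['ft_force'],s['grip_width'])
grab('top','b1',(300,150,400,250),5); grab('scene','b2',(290,130,390,230),6)
E
```

```text
time: 2.08
position: [0.5226, -0.0903, 0.2277]
orientation: [0.472, -0.472, 0.527, -0.526]
ft_force: [-0.7, -1.0, 0.9]
grip_width: 0.018
[ 0.52259735 -0.09028404  0.22766627] [-0.65147426 -1.04686889  0.9005317 ] 0.018031079853112312
```

View pics/b2.png

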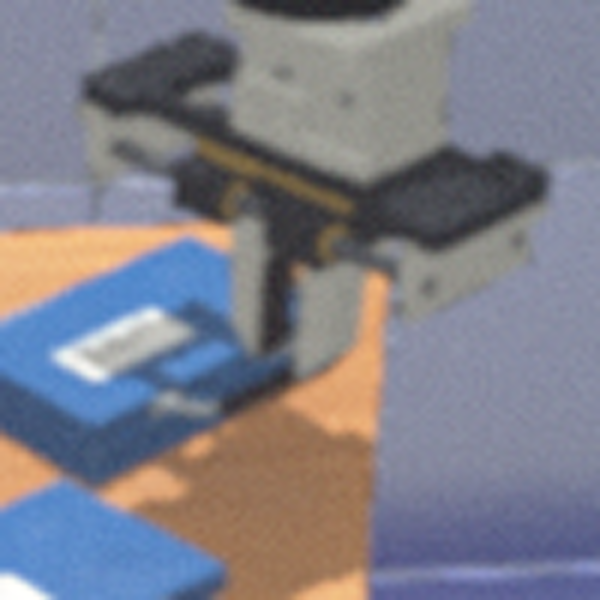

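View pics/b1.png

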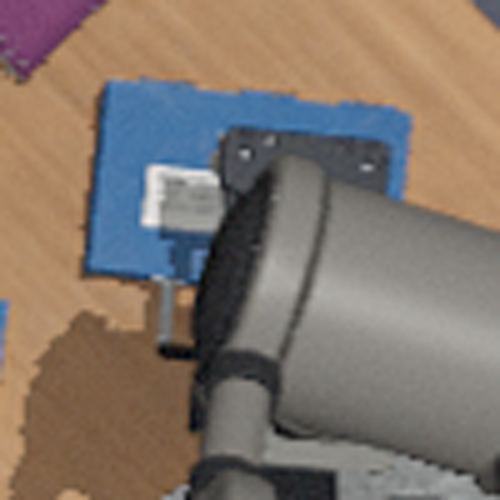

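```bash
python3 -m crank '[[[0,0,-7],[0,0,0],18],[[0,0,-14],[0,0,0],18],[[0,0,-21],[0,0,0],18],[[0,0,-21],[0,0,0],18]]' 5
python3 - <<'E'
from h import *
p,M,s=tool(); print(p,s['ft_force'],s['grip_width'])
grab('scene','c2',(290,130,390,230),6)
E
```

```text
time: 2.68
position: [0.5227, -0.0899, 0.2072]
orientation: [0.472, -0.472, 0.527, -0.526]
ft_force: [-0.4, 0.4, -0.3]
grip_width: 0.0182
[ 0.52265242 -0.0898943   0.20717126] [-0.42338744  0.41717496 -0.3239436 ] 0.018242699577859227
```

View pics/c2.png

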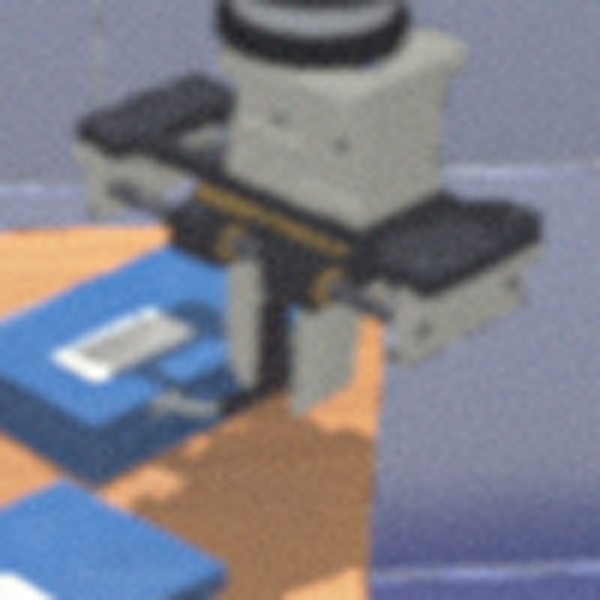

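The bar runs between the two fingers with no contact. Close on it.

```bash
python3 -m crank '[[[0,0,0],[0,0,0],6],[[0,0,0],[0,0,0],6],[[0,0,0],[0,0,0],6],[[0,0,0],[0,0,0],6]]' 5
python3 - <<'E'
from h import *
p,M,s=tool(); print(p,s['ft_force'],s['grip_width'])
# arc table in mm, relative to shut
yaw=BOX['R']['yaw']
for th in np.arange(0,1.76,.05):
    a=np.arctan2(20,132)+th; dx=132-133.5*np.cos(a); dz=133.5*np.sin(a)-20
    print(round(th,2),np.round([dx*np.cos(yaw),dx*np.sin(yaw),dz],1))
E
```

```text
time: 3.22
position: [0.5225, -0.0899, 0.2077]
orientation: [0.472, -0.473, 0.527, -0.526]
ft_force: [-3.8, 0.6, 0.3]
grip_width: 0.0075
[ 0.522451   -0.08992667  0.20765947] [-3.7762173   0.63238004  0.30941589] 0.007544046160365968
0.0 [ 0. -0. -0.]
0.05 [ 1.2 -0.1  6.6]
0.1 [ 2.6 -0.3 13.1]
0.15 [ 4.5 -0.5 19.5]
0.2 [ 6.6 -0.7 25.8]
0.25 [ 9. -1. 32.]
0.3 [11.7 -1.3 38.1]
0.35 [14.8 -1.6 44. ]
0.4 [18.1 -2.  49.8]
0.45 [21.7 -2.4 55.4]
0.5 [25.6 -2.8 60.8]
0.55 [29.8 -3.2 66. ]
0.6 [34.2 -3.7 71. ]
0.65 [38.8 -4.2 75.8]
0.7 [43.7 -4.7 80.3]
0.75 [48.8 -5.3 84.6]
0.8 [54.1 -5.9 88.6]
0.85 [59.6 -6.5 92.4]
0.9 [65.2 -7.1 95.8]
0.95 [71.1 -7.7 99. ]
1.0 [ 77.1  -8.4 101.9]
1.05 [ 83.2  -9.  104.4]
1.1 [ 89.4  -9.7 106.7]
1.15 [ 95.8 -10.4 108.6]
1.2 [102.2 -11.1 110.3]
1.25 [108.7 -11.8 111.6]
1.3 [115.3 -12.5 112.5]
1.35 [121.9 -13.2 113.2]
1.4 [128.5 -14.  113.5]
1.45 [135.2 -14.7 113.4]
1.5 [141.8 -15.4 113.1]
1.55 [148.4 -16.1 112.4]
1.6 [154.9 -16.8 111.4]
1.65 [161.4 -17.5 110. ]
1.7 [167.9 -18.2 108.3]
1.75 [174.2 -18.9 106.3]
```

```bash
python3 -m crank '[[[-1,0,0],[0,0,0],6],[[-1,0,0],[0,0,0],6],[[-1,0,0],[0,0,0],6]]' 5
```

```text
time: 3.6
position: [0.5221, -0.09, 0.2079]
orientation: [-0.473, 0.472, -0.526, 0.527]
ft_force: [-0.9, 0.4, -0.4]
grip_width: 0.0078
```

```bash
python3 -m crank '[[[0.2,0,2],[0,0,0],6],[[0.5,0,4],[0,0,0],6],[[0.8,0,6.5],[0,0,0],6]]' 5
```

```text
time: 3.98
position: [0.5231, -0.0901, 0.2145]
orientation: [-0.473, 0.472, -0.526, 0.527]
ft_force: [3.1, 0.5, -2.1]
grip_width: 0.0074
```

```bash
python3 -m crank '[[[1.2,0,2],[0,0,0],6],[[2,-0.1,4],[0,0,0],6],[[2.6,-0.2,6.5],[0,0,0],6]]' 5
```

```text
time: 4.35
position: [0.5249, -0.0902, 0.2207]
orientation: [0.472, -0.473, 0.527, -0.526]
ft_force: [-1.9, -0.8, -0.7]
grip_width: 0.0079
```

```bash
python3 -m crank '[[[0.5,-0.1,2.5],[0,0,0],6],[[1,-0.2,5],[0,0,0],6],[[1.6,-0.3,7.8],[0,0,0],6]]' 5
python3 - <<'E'
from h import *
grab('scene','d2',(290,130,390,230),6)
E
```

```text
time: 4.72
position: [0.5269, -0.0905, 0.2287]
orientation: [-0.472, 0.472, -0.526, 0.526]
ft_force: [-0.6, -1.3, -1.2]
grip_width: 0.0074
```

View pics/d2.png

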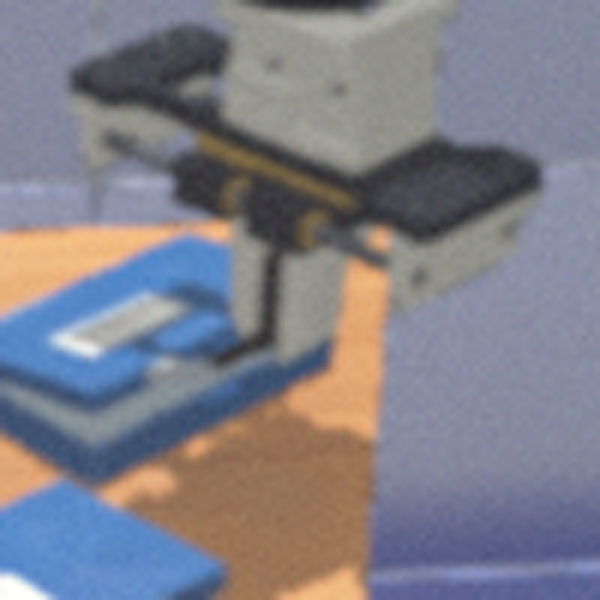

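```bash
python3 -m crank '[[[0.8,-0.1,2.5],[0,0,0],6],[[1.6,-0.2,5],[0,0,0],6],[[2.5,-0.3,7.5],[0,0,0],6]]' 5
```

```text
time: 5.15
position: [0.5294, -0.0908, 0.2362]
orientation: [-0.472, 0.472, -0.526, 0.526]
ft_force: [-0.4, -1.1, -2.0]
grip_width: 0.0079
```

```bash
python3 -m crank '[[[0.9,-0.1,2.4],[0,0,0],6],[[1.9,-0.2,4.8],[0,0,0],6],[[3,-0.3,7.3],[0,0,0],6]]' 5
```

```text
time: 5.52
position: [0.5324, -0.0911, 0.2435]
orientation: [-0.472, 0.472, -0.526, 0.526]
ft_force: [-1.1, -1.0, -2.2]
grip_width: 0.0076
```

```bash
python3 -m crank '[[[1.1,-0.1,2.4],[0,0,0],6],[[2.3,-0.2,4.8],[0,0,0],6],[[3.5,-0.4,7.2],[0,0,0],6]]' 5
```

```text
time: 5.9
position: [0.5358, -0.0915, 0.2507]
orientation: [0.472, -0.472, 0.526, -0.526]
ft_force: [-1.5, -1.0, -0.7]
grip_width: 0.0079
```

```bash
python3 -m crank '[[[1.3,-0.1,2.3],[0,0,0],6],[[2.6,-0.2,4.7],[0,0,0],6],[[3.9,-0.4,7],[0,0,0],6]]' 5
```

```text
time: 6.28
position: [0.5396, -0.0919, 0.2577]
orientation: [0.472, -0.472, 0.526, -0.526]
ft_force: [-3.0, -2.0, -0.3]
grip_width: 0.0077
```

```bash
python3 -m crank '[[[1.3,-0.1,2.2],[0,0,0],6],[[2.6,-0.2,4.4],[0,0,0],6],[[4,-0.3,6.7],[0,0,0],6]]' 5
```

```text
time: 6.65
position: [0.5437, -0.0923, 0.2644]
orientation: [-0.472, 0.472, -0.526, 0.526]
ft_force: [-4.0, -3.7, 0.9]
grip_width: 0.0078
```

```bash
python3 -m crank '[[[1.6,-0.1,2.2],[0,0,0],6],[[3.2,-0.2,4.4],[0,0,0],6],[[4.7,-0.3,6.4],[0,0,0],6]]' 5
```

```text
time: 7.02
position: [0.5483, -0.0928, 0.2709]
orientation: [-0.472, 0.473, -0.526, 0.526]
ft_force: [-4.9, -4.0, 0.9]
grip_width: 0.0077
```

```bash
python3 -m crank '[[[-0.8,-0.7,0.5],[0,0,0],6],[[-0.8,-1.3,0.5],[0,0,0],6],[[-0.8,-1.3,0.5],[0,0,0],6]]' 5
python3 - <<'E'
from h import *
p,M,s=tool(); print(p,s['ft_force'],s['torque'])
grab('scene','e2',(290,130,390,230),6)
E
```

```text
time: 7.4
position: [0.5479, -0.0934, 0.2711]
orientation: [-0.473, 0.472, -0.526, 0.526]
ft_force: [1.5, 2.4, -2.0]
grip_width: 0.0074
[ 0.54793018 -0.09337942  0.27106419] [ 1.51223373  2.40927514 -1.96224189] [ 0.25533336 -0.36176143 -0.03383673]
```

View pics/e2.png

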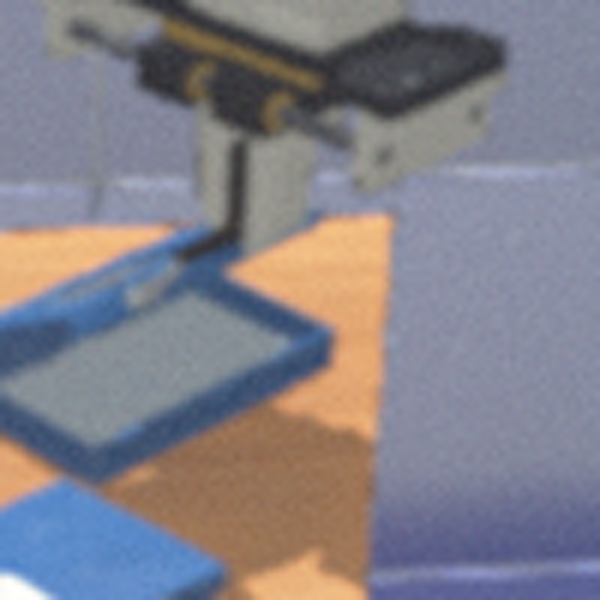

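```bash
python3 -m crank '[[[1.7,0.1,2],[0,0,0],6],[[3.4,0,4],[0,0,0],6],[[5.3,-0.2,6],[0,0,0],6]]' 5
```

```text
time: 7.82
position: [0.553, -0.0939, 0.2773]
orientation: [0.472, -0.472, 0.526, -0.526]
ft_force: [0.4, 2.2, -2.2]
grip_width: 0.0078
```

```bash
python3 -m crank '[[[1.8,-0.2,1.9],[0,0,0],6],[[3.6,-0.4,3.8],[0,0,0],6],[[5.5,-0.6,5.7],[0,0,0],6]]' 5
```

```text
time: 8.2
position: [0.5583, -0.0945, 0.283]
orientation: [0.472, -0.473, 0.526, -0.526]
ft_force: [-2.9, 2.0, -0.4]
grip_width: 0.0076
```

```bash
python3 -m crank '[[[1.9,0,1.7],[0,0,0],6],[[3.8,-0.2,3.4],[0,0,0],6],[[5.7,-0.4,5.2],[0,0,0],6]]' 5
```

```text
time: 8.57
position: [0.5638, -0.0951, 0.2884]
orientation: [0.472, -0.473, 0.526, -0.526]
ft_force: [-5.9, 1.0, 4.3]
grip_width: 0.0077
```

```bash
python3 -m crank '[[[2,-0.2,1.7],[0,0,0],6],[[4,-0.4,3.4],[0,0,0],6],[[6,-0.6,5.1],[0,0,0],6]]' 5
```

```text
time: 8.95
position: [0.5697, -0.0957, 0.2937]
orientation: [0.472, -0.473, 0.526, -0.526]
ft_force: [-6.4, 0.8, 6.3]
grip_width: 0.0078
```

```bash
python3 -m crank '[[[-0.5,0,0.6],[0,0,0],6],[[-1,0,1.2],[0,0,0],6],[[-1,0,1.2],[0,0,0],6]]' 5
python3 - <<'E'
from h import *
p,M,s=tool(); print(p,s['ft_force'],s['torque'])
grab('scene','f2',(290,130,390,230),6)
E
```

```text
time: 9.32
position: [0.5694, -0.0958, 0.2941]
orientation: [-0.472, 0.472, -0.526, 0.527]
ft_force: [0.7, -1.0, -3.1]
grip_width: 0.0079
[ 0.569398   -0.09575583  0.29412054] [ 0.67785678 -0.99763636 -3.06116055] [-0.08629653 -0.22931128 -0.01915894]
```

View pics/f2.png

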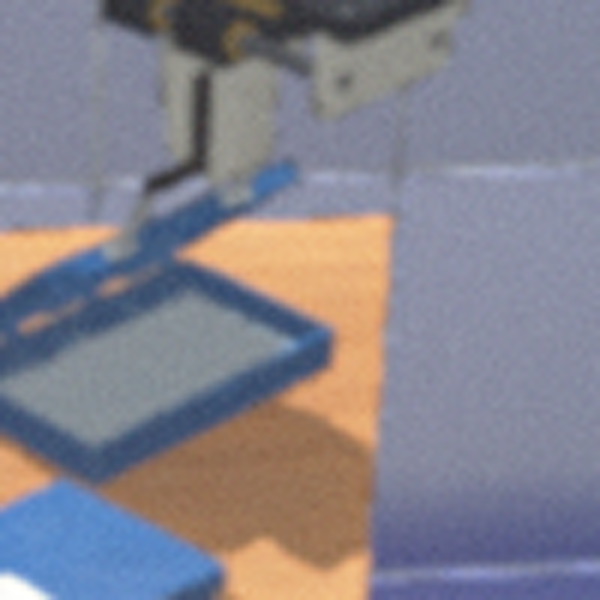

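```bash
python3 -m crank '[[[2,-0.2,1.7],[0,0,0],6],[[4,-0.4,3.4],[0,0,0],6],[[6.1,-0.7,5],[0,0,0],6]]' 5
```

```text
time: 9.75
position: [0.5752, -0.0964, 0.2988]
orientation: [0.472, -0.473, 0.527, -0.526]
ft_force: [1.5, -1.5, -9.0]
grip_width: 0.0078
```

```bash
python3 -m crank '[[[0.3,0,-0.5],[0,0,0],6],[[0.5,0,-1],[0,0,0],6],[[0.5,0,-1],[0,0,0],6]]' 5
```

```text
time: 10.12
position: [0.5753, -0.0963, 0.2986]
orientation: [0.472, -0.473, 0.527, -0.526]
ft_force: [-4.6, -2.4, -1.1]
grip_width: 0.0077
```

```bash
python3 -m crank '[[[1,-0.1,0.7],[0,0,0],6],[[2,-0.2,1.4],[0,0,0],6],[[2,-0.2,1.4],[0,0,0],6]]' 5
```

```text
time: 10.5
position: [0.5771, -0.0965, 0.2998]
orientation: [0.472, -0.473, 0.527, -0.526]
ft_force: [-6.1, -2.5, -1.7]
grip_width: 0.0074
```

```bash
python3 -m crank '[[[-1.5,0.2,-1],[0,0,0],6],[[-3,0.4,-2],[0,0,0],6],[[-4.5,0.5,-3],[0,0,0],6],[[-4.5,0.5,-3],[0,0,0],6]]' 5
```

```text
time: 11.0
position: [0.5732, -0.096, 0.2971]
orientation: [-0.472, 0.472, -0.526, 0.526]
ft_force: [-4.6, -2.0, 1.0]
grip_width: 0.0077
```

```bash
python3 -m crank '[[[-1.2,0.2,-0.4],[0,0,0],6],[[-2.4,0.3,-0.8],[0,0,0],6],[[-2.4,0.3,-0.8],[0,0,0],6]]' 5
```

```text
time: 11.38
position: [0.5712, -0.0958, 0.2959]
orientation: [-0.473, 0.472, -0.526, 0.527]
ft_force: [0.4, -2.5, -2.4]
grip_width: 0.0076
```

```bash
python3 -m crank '[[[0,0,0],[0,0,0],14],[[0,0,0],[0,0,0],22],[[0,0,0],[0,0,0],24],[[0,0,15],[0,0,0],24],[[0,0,35],[0,0,0],24]]' 5
python3 - <<'E'
from h import *
p,M,s=tool(); print(p,s['ft_force'],s['torque'])
grab('scene','g2',(290,100,390,200),6)
E
```

```text
time: 12.0
position: [0.5708, -0.0956, 0.3319]
orientation: [0.472, -0.472, 0.526, -0.526]
ft_force: [0.6, 0.2, -0.5]
grip_width: 0.0242
[ 0.57082006 -0.09561387  0.33191335] [ 0.62449569  0.18035028 -0.47822544] [-0.00259579 -0.05191947 -0.02959082]
```

View pics/g2.png

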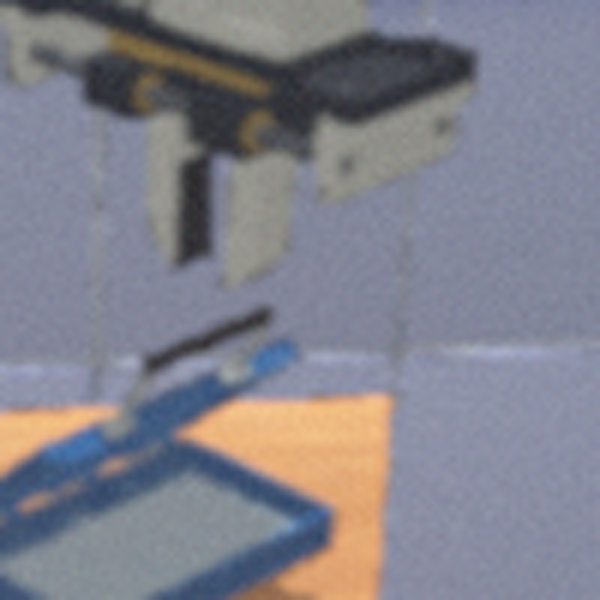

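```bash
python3 -m crank '[[[-15,30,15],[0,0,-0.01],18],[[-50,80,15],[0,0,-0.03],18],[[-85,130,5],[0,0,-0.03],18],[[-115,180,-15],[0,0,-0.03],18],[[-134,210,-32],[0,0,-0.03],18]]' 5
python3 - <<'E'
from h import *
p,M,s=tool(); print(p,s['ft_force'],np.degrees(np.arctan2(M[1,2],M[0,2])))
im=grab('scene','h2'); im2=grab('top','h1')
E
```

```text
time: 12.68
position: [0.4353, 0.1161, 0.2992]
orientation: [-0.465, 0.464, -0.533, 0.533]
ft_force: [0.4, -0.1, 0.4]
grip_width: 0.0181
[0.43525601 0.11612362 0.2992005 ] [ 0.44495267 -0.12699415  0.4149883 ] -7.8309100217667496
```

View pics/h2.png

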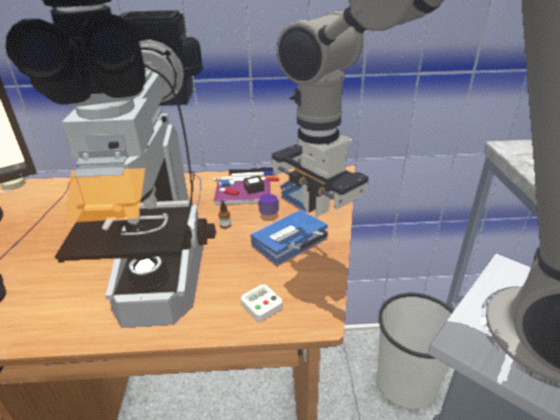

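View pics/h1.png

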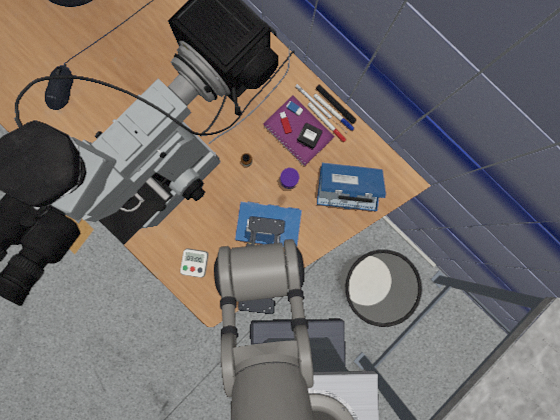

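```bash
python3 -m crank '[[[0,-1.5,-18],[0,0,0],18],[[0.5,-1.5,-36],[0,0,0],18],[[0.5,-1.5,-50],[0,0,0],18],[[0.5,-1.5,-60],[0,0,0],18],[[0.5,-1.5,-60],[0,0,0],18]]' 5
python3 - <<'E'
from h import *
p,M,s=tool(); print(p,s['ft_force'])
im=grab('scene','i2',(260,170,360,270),6)
E
```

```text
time: 13.4
position: [0.4376, 0.1125, 0.2388]
orientation: [0.464, -0.464, 0.533, -0.533]
ft_force: [-0.6, 0.5, 0.5]
grip_width: 0.0181
[0.43761863 0.11249076 0.23881583] [-0.60583088  0.51886083  0.50001463]
```

View pics/i2.png

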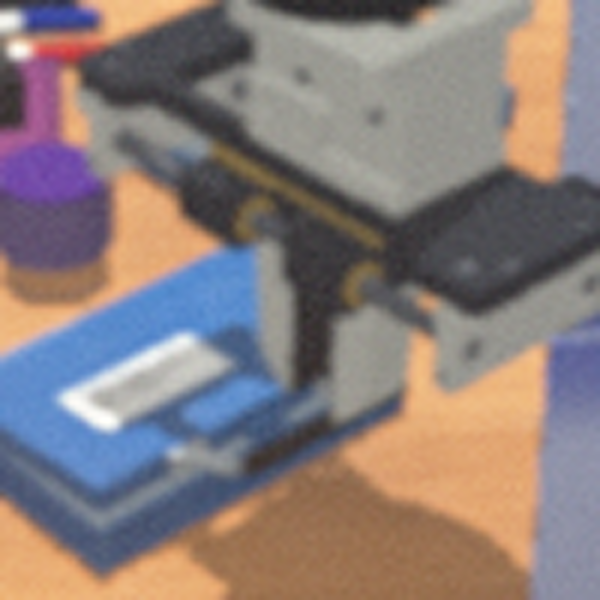

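```bash
python3 -m crank '[[[-1.5,0,-7],[0,0,0],18],[[-1.5,0,-14],[0,0,0],18],[[-1.5,0,-21],[0,0,0],18],[[-1.5,0,-27],[0,0,0],18],[[-1.5,0,-27],[0,0,0],18]]' 5
python3 - <<'E'
from h import *
p,M,s=tool(); print(p,s['ft_force'])
im=grab('scene','j2',(260,170,360,270),6)
E
```

```text
time: 14.08
position: [0.4357, 0.1128, 0.2114]
orientation: [0.464, -0.465, 0.533, -0.533]
ft_force: [0.3, 0.5, 0.3]
grip_width: 0.0182
[0.43567298 0.1128169  0.21140668] [0.28647526 0.49670658 0.28776247]
```

View pics/j2.png

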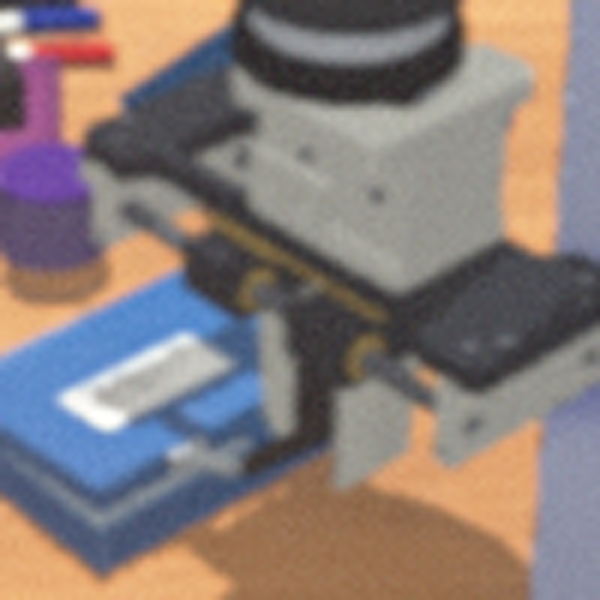

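Bar lies between the fingers. Close.

```bash
python3 -m crank '[[[0,0,0],[0,0,0],6],[[0,0,0],[0,0,0],6],[[0,0,0],[0,0,0],6],[[0,0,0],[0,0,0],6]]' 4
```

```text
time: 14.62
position: [0.4364, 0.1128, 0.2122]
orientation: [-0.465, 0.464, -0.533, 0.534]
ft_force: [4.1, -1.2, -1.3]
grip_width: 0.0074
```

```bash
python3 -m crank '[[[1.2,0,0],[0,0,0],6],[[1.2,0,0],[0,0,0],6],[[1.2,0,0],[0,0,0],6]]' 4
python3 - <<'E'
from h import *
yaw=BOX['L']['yaw']
a0=np.arctan2(20,132)+.05
print('ref theta .05')
for th in np.arange(0.05,1.76,.06):
    a=np.arctan2(20,132)+th; dx=133.5*np.cos(a0)-133.5*np.cos(a); dz=133.5*(np.sin(a)-np.sin(a0))
    print(round(th,2),np.round([dx*np.cos(yaw),dx*np.sin(yaw),dz],1))
E
```

```text
time: 15.0
position: [0.4368, 0.1128, 0.2118]
orientation: [0.464, -0.465, 0.533, -0.533]
ft_force: [1.2, -1.6, -0.3]
grip_width: 0.0081
ref theta .05
0.05 [ 0. -0.  0.]
0.11 [ 1.8 -0.2  7.8]
0.17 [ 4.1 -0.6 15.5]
0.23 [ 6.8 -0.9 23. ]
0.29 [10.  -1.4 30.3]
0.35 [13.6 -1.9 37.5]
0.41 [17.6 -2.4 44.4]
0.47 [22. -3. 51.]
0.53 [26.8 -3.7 57.4]
0.59 [32.  -4.4 63.5]
0.65 [37.5 -5.1 69.2]
0.71 [43.4 -5.9 74.6]
0.77 [49.5 -6.8 79.7]
0.83 [56.  -7.7 84.3]
0.89 [62.7 -8.6 88.6]
0.95 [69.7 -9.5 92.4]
1.01 [ 76.8 -10.5  95.8]
1.07 [ 84.2 -11.5  98.8]
1.13 [ 91.7 -12.6 101.3]
1.19 [ 99.4 -13.6 103.4]
1.25 [107.2 -14.7 105. ]
1.31 [115.  -15.8 106.1]
1.37 [123.  -16.8 106.8]
1.43 [130.9 -17.9 106.9]
1.49 [138.8 -19.  106.6]
1.55 [146.7 -20.1 105.8]
1.61 [154.5 -21.2 104.5]
1.67 [162.3 -22.2 102.8]
1.73 [169.9 -23.3 100.6]
```

```bash
cat > st.py <<'E'
from h import *
import sys
def st(P0,yaw,th0):
    p,M,s=tool(); f=s['ft_force']; d=(p-P0)*1000
    ux=np.array([np.cos(yaw),np.sin(yaw)]); a0=np.arctan2(20,132)+th0
    x=d[:2]@ux-133.5*np.cos(a0); z=d[2]+133.5*np.sin(a0); lat=d[:2]@[-ux[1],ux[0]]
    a=np.arctan2(z,-x); r=np.hypot(x,z); fx=f[:2]@ux; t=np.array([np.sin(a),np.cos(a)]); o=np.array([-np.cos(a),np.sin(a)])
    print(f"t={s['time']:.2f} th={a-a0+th0:.3f} r={r:.1f} lat={lat:.1f} d={d.round(1)} Ft={fx*t[0]+f[2]*t[1]:.1f} Fr={fx*o[0]+f[2]*o[1]:.1f} Flat={f[:2]@[-ux[1],ux[0]]:.1f} w={s['grip_width']*1000:.1f} F={np.round(f,1)}")
if __name__=='__main__':
    if sys.argv[1]=='L': st(np.array([.4368,.1128,.2118]),BOX['L']['yaw'],.05)
    else: st(np.array([.5218,-.0900,.2079]),BOX['R']['yaw'],0.)
E
python3 -m crank '[[[0.5,0,2.5],[0,0,0],6],[[1.1,-0.1,5],[0,0,0],6],[[1.8,-0.2,7.8],[0,0,0],6]]' 4 >/dev/null; python3 st.py L
```

```text
t=15.38 th=0.112 r=133.4 lat=0.0 d=[ 2.  -0.2  8.1] Ft=-1.3 Fr=-3.0 Flat=-1.3 w=7.8 F=[ 2.4 -1.7 -2.1]
```

```bash
python3 -m crank '[[[0.7,-0.1,2.5],[0,0,0],6],[[1.4,-0.2,5],[0,0,0],6],[[2.3,-0.4,7.7],[0,0,0],6]]' 4 >/dev/null; python3 st.py L
```

```text
t=15.75 th=0.173 r=133.2 lat=-0.0 d=[ 4.5 -0.6 15.8] Ft=-1.1 Fr=-3.4 Flat=-0.8 w=7.9 F=[ 2.7 -1.2 -2.1]
```

```bash
python3 -m crank '[[[1.5,-0.1,2.5],[0,0,0],6],[[2.5,-0.2,5],[0,0,0],6],[[3.4,-0.4,7.5],[0,0,0],6]]' 4 >/dev/null; python3 st.py L
```

```text
t=16.12 th=0.233 r=132.9 lat=0.1 d=[ 7.5 -1.  23.2] Ft=-0.9 Fr=-0.9 Flat=-1.4 w=7.5 F=[ 0.3 -1.4 -1.2]
```

```bash
python3 -m crank '[[[1.1,-0.1,2.4],[0,0,0],6],[[2.2,-0.3,4.8],[0,0,0],6],[[3.3,-0.5,7.3],[0,0,0],6]]' 4 >/dev/null; python3 st.py L
```

```text
t=16.50 th=0.294 r=132.8 lat=0.0 d=[10.9 -1.5 30.5] Ft=-1.8 Fr=0.1 Flat=-2.7 w=7.5 F=[-1.2 -2.5 -1.6]
```

```bash
python3 -m crank '[[[1.2,-0.4,2.4],[0,0,0],6],[[2.4,-0.7,4.8],[0,0,0],6],[[3.6,-1,7.2],[0,0,0],6]]' 4 >/dev/null; python3 st.py L
```

```text
t=16.88 th=0.356 r=132.7 lat=-0.3 d=[14.5 -2.3 37.8] Ft=-0.6 Fr=2.5 Flat=1.2 w=7.8 F=[-2.3  1.6  0.6]
```

```bash
python3 -m crank '[[[1.3,-0.2,2.3],[0,0,0],6],[[2.7,-0.4,4.6],[0,0,0],6],[[4,-0.6,6.9],[0,0,0],6]]' 4 >/dev/null; python3 st.py L
```

```text
t=17.25 th=0.416 r=132.7 lat=-0.4 d=[18.6 -3.  44.7] Ft=-2.0 Fr=3.2 Flat=1.9 w=7.9 F=[-3.5  2.4  0. ]
```

```bash
python3 -m crank '[[[0.9,0,2.4],[0,0,0],6],[[2.4,-0.1,4.7],[0,0,0],6],[[3.9,-0.3,6.9],[0,0,0],6]]' 4 >/dev/null; python3 st.py L
```

```text
t=17.62 th=0.478 r=133.0 lat=-0.4 d=[23.  -3.5 51.7] Ft=-0.9 Fr=-1.8 Flat=-1.1 w=7.7 F=[ 0.7 -1.2 -1.8]
```

```bash
python3 -m crank '[[[1.6,-0.2,2.2],[0,0,0],6],[[3.2,-0.4,4.4],[0,0,0],6],[[4.7,-0.6,6.5],[0,0,0],6]]' 4 >/dev/null; python3 st.py L
```

```text
t=18.00 th=0.539 r=133.2 lat=-0.3 d=[27.7 -4.1 58.1] Ft=-1.1 Fr=-5.5 Flat=-0.8 w=7.6 F=[ 3.4 -1.3 -4.3]
```

```bash
python3 -m crank '[[[2.1,-0.2,1.6],[0,0,0],6],[[4,-0.5,3.6],[0,0,0],6],[[5.8,-0.8,5.5],[0,0,0],6]]' 4 >/dev/null; python3 st.py L
```

```text
t=18.38 th=0.595 r=132.8 lat=-0.3 d=[32.9 -4.8 63.5] Ft=-0.4 Fr=-1.6 Flat=-1.9 w=7.9 F=[ 0.7 -2.  -1.4]
```

```bash
python3 -m crank '[[[1.9,-0.2,1.8],[0,0,0],6],[[3.8,-0.5,3.6],[0,0,0],6],[[5.6,-0.8,5.6],[0,0,0],6]]' 4 >/dev/null; python3 st.py L
```

```text
t=18.75 th=0.655 r=132.8 lat=-0.3 d=[38.4 -5.6 69.2] Ft=-0.6 Fr=2.4 Flat=-2.4 w=7.4 F=[-2.4 -2.1  1.3]
```

```bash
python3 -m crank '[[[1.8,-0.4,2],[0,0,0],6],[[3.7,-0.8,3.9],[0,0,0],6],[[5.7,-1.2,5.7],[0,0,0],6]]' 4 >/dev/null; python3 st.py L
```

```text
t=19.12 th=0.718 r=133.0 lat=-0.6 d=[44.4 -6.7 74.9] Ft=-1.5 Fr=2.9 Flat=-1.1 w=7.7 F=[-3.1 -0.7  1.2]
```

```bash
python3 -m crank '[[[2,-0.3,1.8],[0,0,0],6],[[4,-0.6,3.5],[0,0,0],6],[[6.1,-0.9,5.2],[0,0,0],6]]' 4 >/dev/null; python3 st.py L
```

```text
t=19.50 th=0.779 r=133.1 lat=-0.7 d=[50.6 -7.7 80.1] Ft=-0.7 Fr=2.4 Flat=-0.8 w=7.9 F=[-2.1 -0.5  1.5]
```

```bash
python3 -m crank '[[[2.3,-0.3,1.8],[0,0,0],6],[[4.7,-0.7,3.6],[0,0,0],6],[[7.1,-1,5.3],[0,0,0],6],[[9.6,-1.4,7],[0,0,0],6]]' 4 >/dev/null; python3 st.py L
```

```text
t=20.00 th=0.869 r=133.3 lat=-0.9 d=[60.3 -9.1 87. ] Ft=-1.4 Fr=0.0 Flat=-1.5 w=7.7 F=[-1.4 -1.3 -0.7]
```

```bash
python3 -m crank '[[[2.5,-0.4,1.6],[0,0,0],6],[[5.1,-0.8,3.2],[0,0,0],6],[[7.7,-1.1,4.7],[0,0,0],6],[[10.3,-1.5,6.1],[0,0,0],6]]' 4 >/dev/null; python3 st.py L
```

```text
t=20.50 th=0.959 r=133.6 lat=-1.0 d=[ 70.5 -10.7  93. ] Ft=-1.2 Fr=-2.2 Flat=-1.4 w=7.8 F=[-0.3 -1.4 -2.5]
```

```bash
python3 -m crank '[[[2.7,-0.4,1.1],[0,0,0],6],[[5.4,-0.8,2.2],[0,0,0],6],[[8.1,-1.2,3.3],[0,0,0],6],[[10.8,-1.6,4.4],[0,0,0],6]]' 4 >/dev/null; python3 st.py L
```

```text
t=21.00 th=1.047 r=133.5 lat=-1.1 d=[ 81.3 -12.2  97.7] Ft=-1.9 Fr=2.5 Flat=-1.9 w=7.9 F=[-2.9 -1.5  1.7]
```

```bash
python3 -m crank '[[[2.8,-0.4,0.9],[0,0,0],6],[[5.6,-0.8,1.8],[0,0,0],6],[[8.4,-1.2,2.7],[0,0,0],6],[[11.2,-1.6,3.6],[0,0,0],6]]' 4 >/dev/null; python3 st.py L
```

```text
t=21.50 th=1.137 r=133.1 lat=-1.2 d=[ 92.6 -13.9 101.2] Ft=0.0 Fr=3.0 Flat=-2.5 w=7.5 F=[-1.1 -2.3  2.9]
```

```bash
python3 -m crank '[[[3.2,-0.6,1],[0,0,0],6],[[6.4,-1.1,1.9],[0,0,0],6],[[9.6,-1.6,2.8],[0,0,0],6],[[12.8,-2.1,3.5],[0,0,0],6]]' 4 >/dev/null; python3 st.py L
```

```text
t=22.00 th=1.237 r=133.2 lat=-1.4 d=[105.4 -15.9 104.4] Ft=-0.6 Fr=1.2 Flat=-1.9 w=7.8 F=[-1.  -1.7  1.1]
```

```bash
python3 -m crank '[[[3.3,-0.5,0.6],[0,0,0],6],[[6.6,-1,1.1],[0,0,0],6],[[9.9,-1.5,1.5],[0,0,0],6],[[13.1,-1.9,1.8],[0,0,0],6]]' 4 >/dev/null; python3 st.py L
```

```text
t=22.50 th=1.338 r=133.5 lat=-1.6 d=[118.5 -17.8 106.4] Ft=-0.8 Fr=0.9 Flat=-0.9 w=7.6 F=[-1.  -0.8  0.8]
```

```bash
python3 -m crank '[[[3.3,-0.5,0.2],[0,0,0],6],[[6.6,-1,0.4],[0,0,0],6],[[9.9,-1.5,0.5],[0,0,0],6],[[13.2,-1.9,0.5],[0,0,0],6]]' 4 >/dev/null; python3 st.py L
```

```text
t=23.00 th=1.438 r=133.4 lat=-1.7 d=[131.7 -19.8 106.8] Ft=-1.5 Fr=1.3 Flat=-1.0 w=7.4 F=[-1.6 -0.8  1.3]
```

```bash
python3 -m crank '[[[3.3,-0.5,-0.1],[0,0,0],6],[[6.6,-1,-0.3],[0,0,0],6],[[9.9,-1.5,-0.6],[0,0,0],6],[[13.1,-1.9,-1],[0,0,0],6]]' 4 >/dev/null; python3 st.py L; python3 -c "
from h import *
grab('scene','k2',(230,130,370,270),4)"
```

```text
t=23.50 th=1.537 r=133.3 lat=-1.8 d=[144.7 -21.6 105.8] Ft=-0.9 Fr=1.1 Flat=-2.1 w=7.7 F=[-1.  -1.9  1.2]
```

View pics/k2.png

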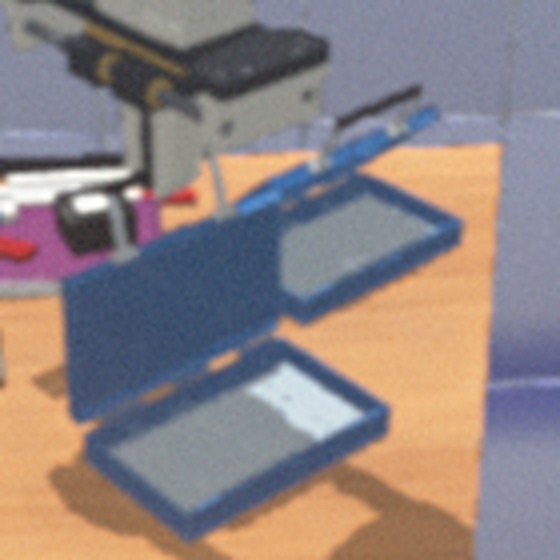

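```bash
python3 -m crank '[[[2.6,-0.4,-0.3],[0,0,0],6],[[5.2,-0.8,-0.7],[0,0,0],6],[[7.8,-1.2,-1.1],[0,0,0],6],[[10.3,-1.6,-1.5],[0,0,0],6]]' 4 >/dev/null; python3 st.py L
```

```text
t=24.05 th=1.616 r=133.4 lat=-2.0 d=[155.  -23.2 104.3] Ft=-0.5 Fr=0.6 Flat=-0.8 w=7.7 F=[-0.4 -0.7  0.7]
```

```bash
python3 -m crank '[[[2.6,-0.4,-0.5],[0,0,0],6],[[5.2,-0.8,-1],[0,0,0],6],[[7.7,-1.2,-1.6],[0,0,0],6]]' 4 >/dev/null; python3 st.py L
```

```text
t=24.43 th=1.675 r=133.6 lat=-2.1 d=[162.7 -24.4 102.7] Ft=-0.5 Fr=0.2 Flat=-1.1 w=7.5 F=[-0.6 -1.   0.3]
```

```bash
python3 -m crank '[[[2.2,-0.3,-0.6],[0,0,0],6],[[4.4,-0.7,-1.2],[0,0,0],6],[[6.6,-1,-1.9],[0,0,0],6]]' 4 >/dev/null; python3 st.py L
```

```text
t=24.80 th=1.727 r=133.6 lat=-2.2 d=[169.2 -25.4 100.8] Ft=-0.8 Fr=-0.2 Flat=-0.4 w=7.8 F=[-0.9 -0.2  0. ]
```

```bash
python3 -m crank '[[[1.5,-0.2,-0.4],[0,0,0],6],[[3,-0.4,-0.9],[0,0,0],6],[[3,-0.4,-0.9],[0,0,0],6]]' 4 >/dev/null; python3 st.py L
```

```text
t=25.18 th=1.750 r=133.6 lat=-2.2 d=[172.2 -25.8  99.9] Ft=-1.9 Fr=-0.0 Flat=-0.7 w=7.4 F=[-1.9 -0.4  0.6]
```

Near the stop; push a little further to confirm contact.

```bash
python3 -m crank '[[[1.5,-0.2,-0.5],[0,0,0],6],[[3,-0.4,-1],[0,0,0],6],[[3,-0.4,-1],[0,0,0],6]]' 4 >/dev/null; python3 st.py L
```

```text
t=25.55 th=1.773 r=133.7 lat=-2.2 d=[175.1 -26.2  98.9] Ft=-2.6 Fr=0.8 Flat=-1.5 w=7.9 F=[-2.4 -1.2  1.6]
```

```bash
python3 -m crank '[[[1.4,-0.2,-0.5],[0,0,0],6],[[2.8,-0.4,-1],[0,0,0],6],[[2.8,-0.4,-1],[0,0,0],6]]' 4 >/dev/null; python3 st.py L
```

```text
t=25.93 th=1.795 r=133.8 lat=-2.2 d=[177.9 -26.6  97.9] Ft=-4.0 Fr=1.7 Flat=-2.1 w=7.8 F=[-3.3 -1.6  3. ]
```

```bash
python3 -m crank '[[[-1.5,0.2,0.5],[0,0,0],6],[[-3,0.4,1],[0,0,0],6],[[-4.3,0.5,1.5],[0,0,0],6],[[-4.3,0.5,1.5],[0,0,0],6]]' 4 >/dev/null; python3 st.py L
```

```text
t=26.43 th=1.762 r=133.8 lat=-2.2 d=[173.7 -26.   99.5] Ft=-2.8 Fr=0.9 Flat=-0.0 w=7.6 F=[-2.3  0.3  1.8]
```

```bash
python3 -m crank '[[[-1.2,0.2,0],[0,0,0],6],[[-1.2,0.2,0],[0,0,0],14],[[-1.2,0.2,0],[0,0,0],24],[[-1.2,0.2,0],[0,0,0],24],[[-1.2,0.2,25],[0,0,0],24]]' 4 >/dev/null; python3 st.py L
```

```text
t=27.05 th=1.702 r=155.3 lat=-2.3 d=[172.  -25.9 122.6] Ft=0.2 Fr=0.3 Flat=0.6 w=24.3 F=[0.4 0.5 0.3]
```

```bash
python3 -m crank '[[[0,0,25],[0,0,0],24],[[0,0,50],[0,0,0],24],[[-20,-20,60],[0,0,0],24],[[-50,-60,60],[0,0,0],24],[[-50,-60,60],[0,0,0],24]]' 5
python3 -c "
from h import *
grab('scene','l2',(200,100,400,300),3);grab('top','l1',(180,130,420,310),3)"
```

```text
time: 27.68
position: [0.558, 0.0252, 0.3966]
orientation: [-0.463, 0.464, -0.534, 0.534]
ft_force: [0.4, -0.6, 0.4]
grip_width: 0.0242
```

View pics/l2.png

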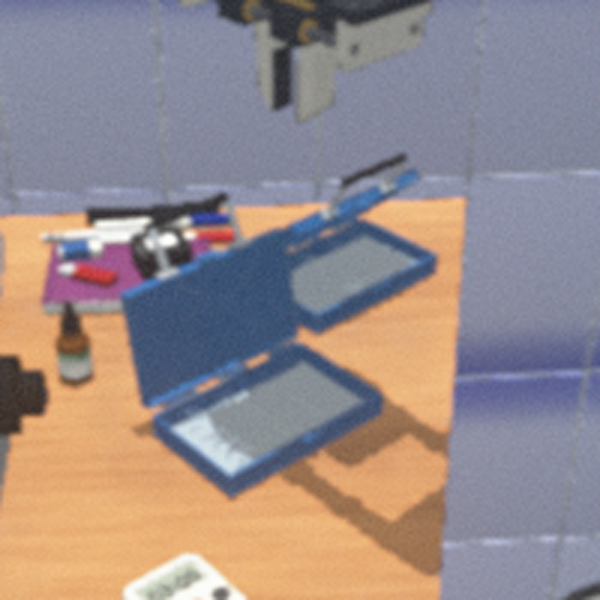

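View pics/l1.png

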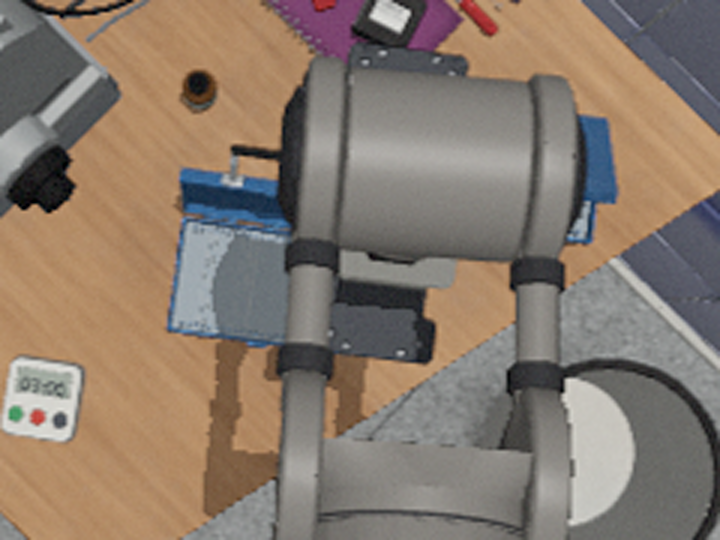

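```bash
python3 -m crank '[[[3,-30,0],[0,0,0.01],10],[[6,-60,-5],[0,0,0.03],0],[[10,-90,-25],[0,0,0.03],0],[[13,-121,-50],[0,0,0.03],0],[[13,-121,-70],[0,0,0.03],0]]' 5
python3 st.py R; python3 -c "
from h import *
grab('scene','m2',(270,90,390,210),5);grab('top','m1',(180,130,420,310),3)"
```

```text
time: 28.4
position: [0.5732, -0.0953, 0.3248]
orientation: [-0.472, 0.472, -0.527, 0.527]
ft_force: [-0.5, 0.5, 0.1]
grip_width: 0.0005
t=28.40 th=0.890 r=158.7 lat=0.3 d=[ 51.4  -5.3 116.9] Ft=-0.4 Fr=0.4 Flat=0.4 w=0.5 F=[-0.5  0.5  0.1]
```

View pics/m2.png

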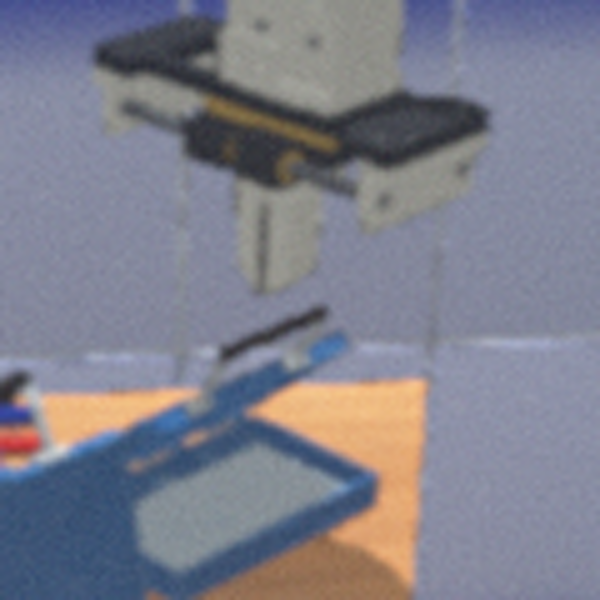

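View pics/m1.png

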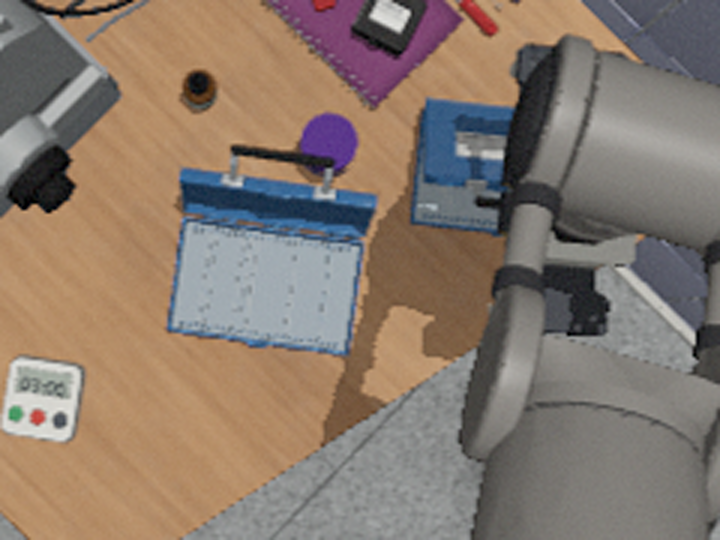

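```bash
python3 -m crank '[[[-1,0,-5],[0,0,0],0],[[-2,0,-10],[0,0,0],0],[[-3,0,-14],[0,0,0],0],[[-4,0,-18],[0,0,0],0]]' 5 >/dev/null; python3 st.py R
```

```text
t=29.00 th=0.803 r=147.7 lat=1.1 d=[ 46.4  -3.9 100.5] Ft=-0.3 Fr=0.2 Flat=0.5 w=0.3 F=[-0.3  0.5 -0. ]
```

```bash
python3 -m crank '[[[-1.5,0,-2],[0,0,0],0],[[-3,0,-4],[0,0,0],0],[[-4,0.2,-6],[0,0,0],0]]' 5 >/dev/null; python3 st.py R
```

```text
t=29.38 th=0.754 r=146.0 lat=0.9 d=[41.6 -3.7 94.8] Ft=0.4 Fr=13.8 Flat=0.5 w=0.4 F=[-8.2  1.4 11.1]
```

```bash
python3 -m crank '[[[0,0,3],[0,0,0],0],[[3,0,7],[0,0,0],0],[[12,-1,7],[0,0,0],0],[[12,-1,7],[0,0,0],0]]' 5 >/dev/null; python3 st.py R; python3 -c "
from h import *
grab('scene','n2',(290,110,370,190),7)"
```

```text
t=29.88 th=0.857 r=143.4 lat=0.9 d=[ 55.2  -5.  101.2] Ft=0.2 Fr=0.6 Flat=-0.4 w=0.6 F=[-0.2 -0.4  0.7]
```

View pics/n2.png

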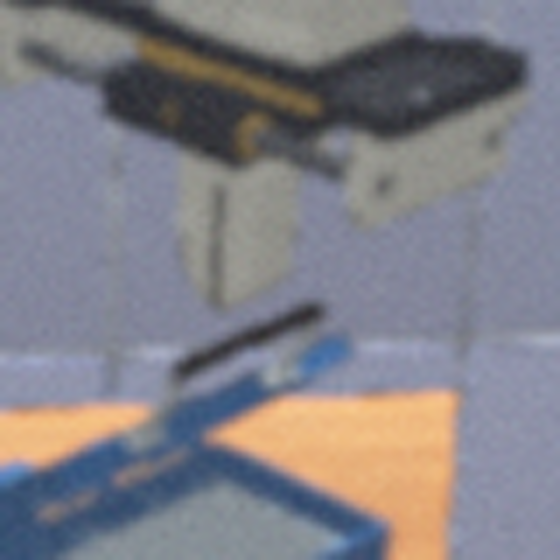

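```bash
python3 -m crank '[[[0,0,-2],[0,0,0],0],[[0,0,-4],[0,0,0],0],[[0,0,-6],[0,0,0],0]]' 5 >/dev/null; python3 st.py R
```

```text
t=30.30 th=0.828 r=138.8 lat=1.0 d=[54.3 -4.9 95.1] Ft=-0.4 Fr=-0.6 Flat=0.3 w=0.4 F=[ 0.1  0.3 -0.7]
```

```bash
python3 -m crank '[[[-1,0,-1.5],[0,0,0],0],[[-2,0,-3],[0,0,0],0],[[-3,0.2,-4],[0,0,0],0]]' 5 >/dev/null; python3 st.py R
```

```text
t=30.68 th=0.795 r=137.3 lat=0.9 d=[51.4 -4.7 91.3] Ft=-0.3 Fr=0.8 Flat=-0.5 w=0.4 F=[-0.7 -0.4  0.5]
```

```bash
python3 -c "
from h import *
grab('scene','o2',(290,110,370,190),7)
for P in [(.5712,-.0958,.130),(.5732,-.0947,.1212)]: print((proj('scene',P)-[290,110])*7)"
```

```text
[242.50981842 303.14145131]
[235.20427854 324.9823162 ]
```

View pics/o2.png

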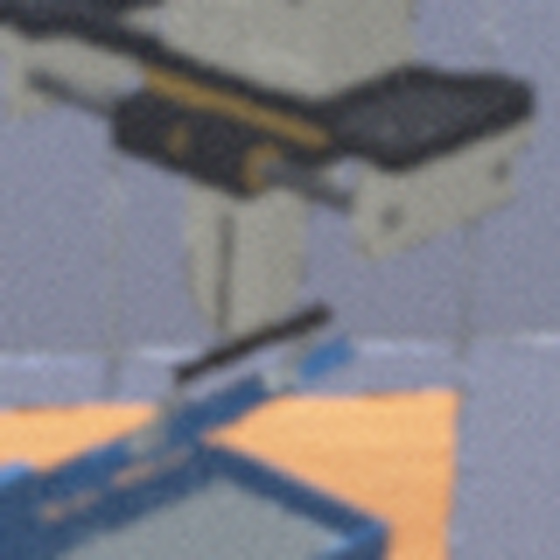

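```bash
python3 -c "
from h import *
yaw=BOX['R']['yaw']; ux=np.array([np.cos(yaw),np.sin(yaw)]); n=np.array([-ux[1],ux[0]])
P0=np.array([.5218,-.0900])
for uv in [(326.1,158.9),(326.5,158.5)]:
    o,d=ray('scene',uv); t=(n@(P0-o[:2]))/(n@d[:2]); P=o+d*t
    x=(P[:2]-P0)@ux*1000; print(P, x, 'theta', np.arctan2(P[2]*1000-20,132-x)-np.arctan2(20,132), np.hypot(P[2]*1000-20,132-x))
"
```

```text
[ 0.5652373  -0.0947188   0.11690387] 43.69286213569961 theta 0.6814093304653158 131.104960915091
[ 0.56397427 -0.09458159  0.1184701 ] 42.42240262497424 theta 0.6822800963367422 133.11839507071846
```

```bash
python3 -m crank '[[[-1.5,0,-1.5],[0,0,0],0],[[-3,0.1,-3],[0,0,0],0],[[-4.5,0.3,-4.5],[0,0,0],0]]' 5 >/dev/null; python3 st.py R
```

```text
t=31.10 th=0.748 r=136.4 lat=0.7 d=[46.8 -4.4 86.7] Ft=0.4 Fr=0.1 Flat=1.0 w=0.5 F=[0.4 1.  0.4]
```

```bash
python3 -m crank '[[[-1.2,0.1,-1.5],[0,0,0],0],[[-2.4,0.2,-3],[0,0,0],0],[[-3.5,0.3,-4.5],[0,0,0],0]]' 5 >/dev/null; python3 st.py R
```

```text
t=31.48 th=0.707 r=135.2 lat=0.6 d=[43.3 -4.1 82.2] Ft=0.6 Fr=0.0 Flat=-0.4 w=0.7 F=[ 0.4 -0.4  0.5]
```

```bash
python3 -m crank '[[[-1.2,0.1,-1.6],[0,0,0],0],[[-2.4,0.2,-3.3],[0,0,0],0],[[-3.6,0.3,-5],[0,0,0],0],[[-4.8,0.5,-6.7],[0,0,0],0]]' 5 >/dev/null; python3 st.py R;  python3 -c "
from h import *
grab('scene','p2',(290,110,370,190),7)"
```

```text
t=31.98 th=0.647 r=133.5 lat=0.6 d=[38.5 -3.6 75.5] Ft=0.2 Fr=0.8 Flat=-0.9 w=0.1 F=[-0.5 -0.9  0.7]
```

View pics/p2.png

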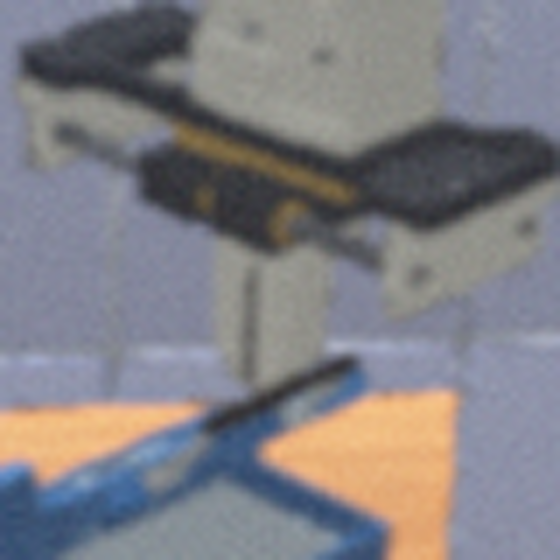

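```bash
python3 -m crank '[[[-3,0.3,-3],[0,0,0],0],[[-6,0.6,-6],[0,0,0],0],[[-9,0.9,-9],[0,0,0],0],[[-11.5,1.2,-12],[0,0,0],0],[[-14,1.5,-15],[0,0,0],0]]' 5 >/dev/null; python3 st.py R
```

```text
t=32.65 th=0.492 r=134.2 lat=0.6 d=[24.4 -2.1 60.4] Ft=0.9 Fr=-0.6 Flat=-0.4 w=0.6 F=[ 0.9 -0.5  0.4]
```

```bash
python3 -m crank '[[[-1.5,0.2,-3],[0,0,0],0],[[-3,0.4,-6],[0,0,0],0],[[-4.5,0.5,-9],[0,0,0],0],[[-6,0.7,-12],[0,0,0],0],[[-7.5,0.9,-15],[0,0,0],0]]' 5 >/dev/null; python3 st.py R;  python3 -c "
from h import *
grab('scene','q2',(290,110,370,210),6)"
```

```text
t=33.27 th=0.367 r=132.2 lat=0.7 d=[17.  -1.2 45.4] Ft=0.7 Fr=-0.8 Flat=-0.7 w=0.6 F=[ 0.9 -0.8  0.2]
```

View pics/q2.png

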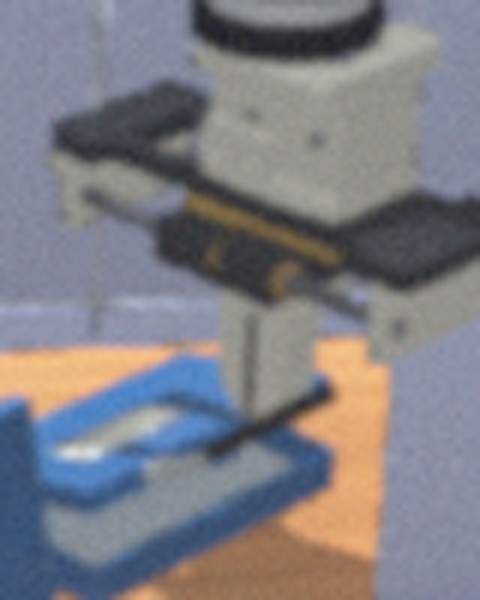

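```bash
python3 -m crank '[[[-1.5,0.2,-3],[0,0,0],0],[[-3,0.3,-6],[0,0,0],0],[[-4.5,0.5,-9],[0,0,0],0],[[-6,0.6,-12],[0,0,0],0],[[-7,0.7,-15],[0,0,0],0]]' 5 >/dev/null; python3 st.py R
```

```text
t=33.95 th=0.242 r=132.0 lat=0.6 d=[10.  -0.5 30.4] Ft=0.2 Fr=-0.2 Flat=0.5 w=0.5 F=[0.3 0.5 0.1]
```

```bash
python3 -m crank '[[[-0.5,0,-2.5],[0,0,0],0],[[-1,0,-5],[0,0,0],0],[[-1.5,0.1,-7.5],[0,0,0],0],[[-2,0.2,-10],[0,0,0],0]]' 5 >/dev/null; python3 st.py R
```

```text
t=34.45 th=0.165 r=130.4 lat=0.6 d=[ 8.1 -0.3 20.5] Ft=0.2 Fr=-0.3 Flat=-1.0 w=0.8 F=[ 0.3 -1.1  0.1]
```

```bash
python3 -m crank '[[[-0.5,0,-2],[0,0,0],0],[[-1,0,-4],[0,0,0],0],[[-1,0,-6],[0,0,0],0],[[-1,0,-6],[0,0,0],0]]' 5 >/dev/null; python3 st.py R
```

```text
t=34.95 th=0.119 r=129.6 lat=0.5 d=[ 7.1 -0.3 14.5] Ft=0.9 Fr=-0.2 Flat=-0.6 w=0.2 F=[ 0.4 -0.6  0.8]
```

```bash
python3 -m crank '[[[0,0,-1.5],[0,0,0],0],[[0,0,-3],[0,0,0],0],[[0,0,-3],[0,0,0],0]]' 5 >/dev/null; python3 st.py R
```

```text
t=35.33 th=0.097 r=128.8 lat=0.5 d=[ 7.1 -0.3 11.5] Ft=0.5 Fr=-0.6 Flat=0.1 w=0.8 F=[0.7 0.  0.3]
```

```bash
python3 -m crank '[[[0,0,-1.5],[0,0,0],0],[[0,0,-3],[0,0,0],0],[[0,0,-3],[0,0,0],0]]' 5 >/dev/null; python3 st.py R
```

```text
t=35.70 th=0.076 r=128.1 lat=0.5 d=[ 7.2 -0.3  8.7] Ft=3.0 Fr=0.2 Flat=0.1 w=0.5 F=[0.5 0.1 2.9]
```

```bash
python3 -m crank '[[[0,0,-1.5],[0,0,0],0],[[0,0,-3],[0,0,0],0],[[0,0,-3],[0,0,0],0]]' 5 >/dev/null; python3 st.py R
```

```text
t=36.08 th=0.053 r=127.4 lat=0.5 d=[ 7.2 -0.3  5.7] Ft=3.9 Fr=0.5 Flat=-0.6 w=0.6 F=[ 0.2 -0.6  3.9]
```

```bash
python3 -m crank '[[[0,0,4],[0,0,0],0],[[0,0,10],[0,0,0],0],[[-10,0,40],[0,0,0],0],[[-40,-40,80],[0,0,0],0],[[-80,-80,120],[0,0,0],0]]' 5
```

```text
time: 36.7
position: [0.4528, -0.1659, 0.3298]
orientation: [0.473, -0.473, 0.526, -0.526]
ft_force: [0.4, -1.0, 0.0]
grip_width: 0.0003
```

```bash
python3 -m crank '[[[-40,-50,20],[0,0,0],0],[[-80,-100,40],[0,0,0],0],[[-120,-150,60],[0,0,0],0],[[-140,-200,60],[0,0,0],0],[[-140,-200,60],[0,0,0],0]]' 5
python3 -c "
from h import *
grab('scene','r2',(200,140,380,320),3.3);grab('top','r1',(160,130,420,310),3)
print(observe()['ft_force'])"
```

```text
time: 37.33
position: [0.3116, -0.3681, 0.389]
orientation: [-0.471, 0.471, -0.527, 0.528]
ft_force: [-0.1, 0.6, -0.2]
grip_width: 0.0006
[ 1.04245156  0.32743149 -0.63235567]
```

View pics/r2.png

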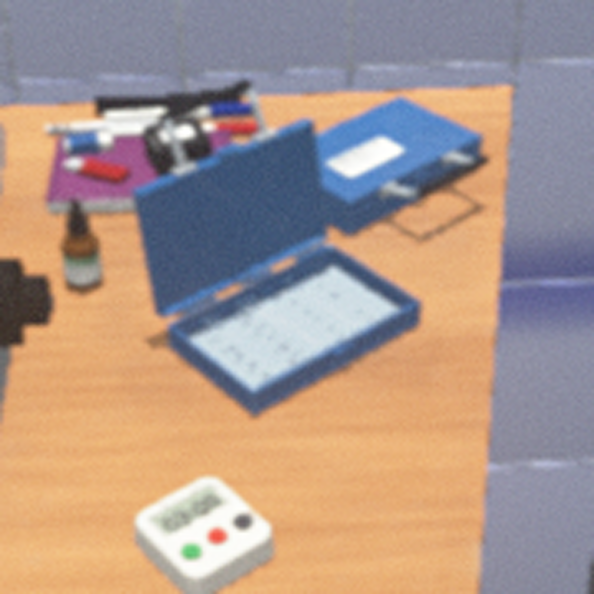

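View pics/r1.png

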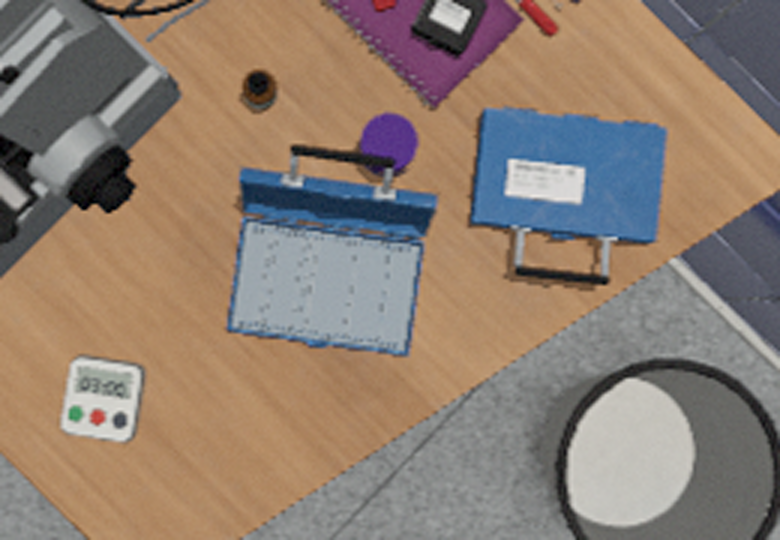

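```bash
python3 - <<'E'
from h import *
now={n:grab(n,'s_'+n) for n in('top','scene')}
def comp(im,box,f):
    x0,y0,x1,y1=box; m=np.zeros(im.shape[:2],np.uint8); m[y0:y1,x0:x1]=f(im[y0:y1,x0:x1]).astype(np.uint8)
    nn,l,st,ce=cv2.connectedComponentsWithStats(m,connectivity=8); i=1+np.argmax(st[1:,4]); return ce[i].round(2),st[i,4]
dk=lambda t:(lambda a:a.max(2)<t)
for nm,n,b,f in [('Rbar','top',(325,212,370,232),dk(70)),('Rbar','scene',(315,175,355,210),dk(85)),('timer','top',(175,245,212,282),lambda a:a.min(2)>150),('timer','scene',(235,280,290,325),lambda a:a.min(2)>150),('bottle','top',(238,150,256,170),dk(60)),('jar','top',(275,165,302,182),lambda a:(a[...,0]>100)&(a[...,1]<60))]:
    print(nm,n,comp(cv2.imread(f'pics/{n}0.png'),b,f),comp(now[n],b,f))
ys,xs=np.where((now['top'].max(2)<60)[172:190,252:294]); rc=cv2.minAreaRect(np.c_[xs+252,ys+172].astype(np.float32)); print(rc)
# expected bar at th from hinge
yaw=BOX['L']['yaw'];ux=np.array([np.cos(yaw),np.sin(yaw)])
for th in(1.65,1.7,1.75):
    a=np.arctan2(20,132)+th;a0=np.arctan2(20,132)+.05
    dx=.1335*(np.cos(a0)-np.cos(a)); P=np.r_[np.array([.4370,.1143])+ux*dx,.02+.1335*np.sin(a)]; print(th,proj('top',P))
E
```

```text
Rbar top (array([347.17, 221.55]), np.int32(78)) (array([347.01, 221.6 ]), np.int32(82))
Rbar scene (array([335.3 , 193.26]), np.int32(43)) (array([334.92, 193.61]), np.int32(38))
timer top (array([193.13, 262.66]), np.int32(462)) (array([193.17, 262.64]), np.int32(459))
timer scene (array([260.78, 301.39]), np.int32(918)) (array([261.  , 301.39]), np.int32(941))
bottle top (array([245.77, 157.39]), np.int32(44)) (array([245.67, 157.5 ]), np.int32(42))
jar top (array([289.  , 175.49]), np.int32(205)) (array([289.08, 175.38]), np.int32(196))
((273.4864807128906, 182.08108520507812), (33.53739547729492, 4.274373531341553), 9.462321281433105)
1.65 [271.55081737 186.79648583]
1.7 [271.91005127 183.95369364]
1.75 [272.26165233 181.17988242]
```

```bash
python3 -c "
from rig import workorder, observe
workorder.job_done(); print(observe()['time'])"
```

```text
the job is handed in; nothing more can be done
the job is handed in; nothing more can be done
```

The right-hand box is the one that binds. Its lid is shut again, the left-hand (sound) lid is fully open, and the job is handed in at about 37 s.

**Right lid:** it stopped dead at about 0.75 rad, where the force at the bar rose about 0.7 N per mm, matching the hinge leaf. I pushed to about 6 N along the swing, released it standing there and opened the left lid. I then pressed the right lid shut with up to 3.9 N against the stop. Its bar is within half a pixel of its starting place in both views.

**Left lid:** it swung smoothly to its stop at about 1.75 rad, with 4 N felt there, and was released in place. The top view puts it at about 1.735 rad, within my pixel accuracy.

**Bystanders:** the timer, bottle and jar moved no more than about a quarter of a pixel, and the arm stood clear of everything at hand-in.

**What went wrong:**
- **Forces over 8 N:** off-line forces reached about 9 N along the lid (toward or away from the hinge) while I was following the arc. Once, while I was starting to close the right lid, one hit about 14 N. The force along the swing was near zero at that moment, so the leaf was hardly bent. In total contact force, though, those moments were over the 8 N you asked for.
- **Lid nudged:** the same contact also moved the right lid slightly down from its bind before I closed it properly.

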